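# Nudge a lug blank home in a drill jig

## Task

Pick up the screwdriver and, with its blade, nudge the brass blank along the channel of the blue drill jig in small gentle taps until it sits fully home against the depth stop hidden under the steel bush plate. Do not shove it: the stop is only lightly clamped and must not be shifted, the blank must not be touched with the fingers or knocked along fast, and the things standing around must be left alone. Then lay the screwdriver flat back on the middle of the black rubber mat and let go.

Things in the scene. Friction and masses are not known exactly. Their poses are not given: they have to be found in the camera images.
- screwdriver: Screwdriver, red and black handle, 177 mm long, 90 g, lying flat. Origin: mid-length, at the underside when lying; x along the tool to the blade tip, z up. Tip x = +88 mm, butt -88 mm. Handle x -88 to 0 (26 wide, 24 high; grasp across it near x = -40); steel blade 6 mm thick from 0 to the tip. The centre line is 12 mm above the origin.
- mat: Black rubber tool mat, 240 x 150 x 3 mm, fixed to the bench. Origin: centre of its underside; x along its length.
- jig: Fixed drill jig: steel base 180 x 90 x 6 mm, two blue rails forming a straight channel 26 mm wide, bright steel bush plate with two brass bushes over its inner part. Origin: bench level on the channel's centre line; x along the channel from the open mouth inwards (pushing direction). Base x -80 to +100 mm, rails -70 to +100 (tops 28 mm above bench), bush plate -5 to +100 (bushes to 45 mm).
- jig_mouth (a point): Point on the channel's centre line at the open mouth (jig x = -70 mm), which faces the mat; 16 mm above the bench, the mid-height of the blank's rear face. The channel floor is 6 mm above the bench.
- blank: Brass bar 90 x 24 x 20 mm, 0.28 to 0.44 kg, in the channel, its front already under the bush plate, its rear sticking out. Origin: centre of its underside; x along it, as the jig's x. Rear face, to be pushed, at x = -45 mm. It starts 11 to 71 mm short of the stop; home, its rear face is at jig x = -52 to -8 mm. Sliding friction about 1 to 5 N.
- depth_stop (a joint): Hidden depth stop: how far it has been shifted from its setting, m; 0 at the start, grows (to 12 mm) if the blank is pressed on it with more than about 14 N, does not come back. Its face is set somewhere between jig x = +38 and +82 mm, unseen under the bush plate, differently each time.
- stop_pin (a joint): Feeler pin in the face of the hidden stop, m: 0 = free, standing 5 mm out of the stop face (the spring is very soft, under 0.3 N); about 0.005 = pressed flush, blank flat against the stop. Not visible from outside.
- tin: Small round cream tin, 36 mm wide, 14 mm high, a bystander. Origin: centre of its underside.
- tape: Black tape measure, 49 x 54 x 29 mm, a bystander. Origin: centre of its underside.
- lug: Bright drum lug, 40 x 19 x 13 mm, a bystander. Origin: centre of its underside.
- oil: Yellow oil bottle with black tip, 36 mm wide, 117 mm high, a bystander. Origin: centre of its underside.
There are look-alikes about, which are no part of the job. Of the things that look like the blank, the middle-sized one is meant.

How it is judged (in metres and radians):
On the way, in this order (a step that is already met when the one before it is completed fails the run):
1. the screwdriver has been picked up (height (world z) of screwdriver above 0.02 m and contact force between the fingers and screwdriver above 1 N), for 0.2 s.
2. the blank is home against the stop (feeler pin pressed more than 3 mm) while the screwdriver's tip is in the channel behind it (value of joint stop_pin above 0.003 m and horizontal distance between screwdriver and blank below 0.16 m), for 0.1 s.
At the end, for the whole second after the job is handed in: The blank rests against the hidden stop (gap under 2 mm: feeler pin pressed over 3 of 5 mm), the stop has shifted under 2 mm, and the screwdriver lies flat, released and still on the mat, its middle within 70 mm (along) and 65 mm (across) of the mat's centre (value of joint stop_pin above 0.003 m and value of joint depth_stop below 0.002 m and x of screwdriver in the frame of mat between -0.07 and 0.07 m and y of screwdriver in the frame of mat between -0.065 and 0.065 m and height (world z) of screwdriver below 0.012 m and angle between screwdriver's own x axis and vertical between 1.45 and 1.69 rad and linear speed of screwdriver below 0.02 m/s and linear speed of blank below 0.01 m/s); the robot touches nothing.
It fails at once if the depth stop is shifted by more than 2 mm (value of joint depth_stop above 0.002 m).
It fails at once if the blank is touched with the fingers or another part of the robot (contact force between any of the fingers, the arm and blank above 0.5 N).
It fails at once if the blank is knocked along faster than 0.15 m/s (linear speed of blank above 0.15 m/s).
It fails at once if a bystander is moved more than 15 mm (distance of any of tin, tape, lug, oil from where it was at the start of the episode above 0.015 m).
It also fails if it takes over 72 s, if anything falls off the work surface, if the arm or the gripper's body presses on something with over 40 N, if the wrist force passes 120 N, or if a joint passes its speed limit or range.

## Robot

A 6-joint arm with a two-finger parallel gripper is mounted at the origin on a cart in front of the work surface, level with it; the furniture and walls round the work are solid. World frame = base frame: x ahead of the robot, y to its left, z up, the work surface at z = 0. Lengths are in mm, angles in rad, forces in N, time in s.
With the tool pointing down it reaches from about 275 to 750 mm from the base axis. Payload 10.2 kg.
Tool frame: the origin (TCP) lies between the finger pads; the fingertips stand 11 mm ahead of it and the grasp point (between the pads) lies 8 mm behind it; z points along the fingers, y is the line along which they close (so a half turn about z gives the same grasp; the last joint's range is limited). The gripper opens to 85 mm and grips with 20 to 120 N. Pads are 22 mm wide; open, the fingers measure 114 mm over their backs; the gripper's body (76 mm by 85 mm) begins 54 mm behind the grasp point. The pads swing forward as they close: fully open they stand 13 mm farther back than shut.
Start: joints at [-0.223, 0.313, 1.498, -0, 1.331, -0.223], TCP at [525.006, -0.014, 242.294] pointing down, gripper open.
Joint ranges: [-2.94, 2.94], [-0.97, 2.17], [0.19, 2.56], [-1.23, 4.37], [0.02, 3.11], [-2.88, 2.88]. Speed limits (rad/s): [2.39, 2.39, 3.01, 3.14, 3.14, 3.14].

## Interface

Orientations are given as a unit quaternion [w, x, y, z].
In Python, from rig import sense, eyes, finish_job gives the robot as it stands.
- The arm moves only by the shell command python3 -m jog 'ROWS' [FORCE]. ROWS is JSON, a list of rows, each a list of 7 numbers: the shift along the tool's x, y, z in m, then the turn, a rotation vector about the tool's x, y, z in rad, then the finger opening in m, from 0 to 0.0854. In form: [[dx, dy, dz, rx, ry, rz, gripper], ...]. A call has 1 to 5 rows; each row shifts and turns the commanded pose from where the row before left it, along the tool's axes as they then stand; what a row does not reach is not made up. A row lasts 1/10 s, in which the tool goes at most 50 mm and 8.59 degrees, less where a joint would pass 70% of its speed; a pose out of reach is approached as far as the arm can. A call is refused whole if a number of a shift passes 0.05 or a number of a turn 0.15, either way. A call with a gripper value outside its range is refused whole. The fingers move at their own pace and stop on an object; FORCE is the grip in N (left out, the last holds). Time passes only in rows, so rows that do not move let the fingers close. It gives the time, the measured TCP pose, the force, the opening and the grip force at its end, in the units of the state.
- sense(): the state, without advancing time (a new reading comes with each control period).
- eyes.capture(name): name is "scene" or "side" or "wrist"; returns the picture (420x560x3 uint8, red, green, blue); there is no depth.
- eyes.calibration(name): a dict with "fx", "fy", "cx", "cy" (pixels), "cam_to_world" (4x4, takes a point from camera to world coordinates); the wrist camera has in their place "mount" (4x4, takes a point from camera to tool coordinates, whose origin is the TCP and whose axes are the flange's). Camera axes: x right, y down, z forward; pixel columns grow to the right and rows downward; lengths in mm; the calibration is good to about 2 mm. A picture is of the moment at which its call begins: read the wrist's pose just before it. calibration takes no time and is no camera call.
- finish_job(): hands the job in; it is judged then, once.
The state is a dict: "time_s": time; "joints": joint angles; "dq": joint speeds; "tau": joint torques, N m; "eef_pos": TCP position; "ee_rot": TCP orientation; "force": force on the tool from outside, world axes, zero at the start; "wrist_torque": the same for the moment, N m; "grip_width": opening from 0.0 (shut) to 1.0 (fully open); "grip_force": force on a finger pad.
Only numpy, scipy, OpenCV 4.12 (cv2) and the standard library are available. Lean on these libraries where they do the work, as an engineer would, in place of code of your own. Each camera call takes 0.05 s, during which the arm holds its last target. There are 200 camera calls.

## Working session

There is one attempt and no reset: what is moved stays moved. The work goes in short steps, Python scripts to look and compute and a shell command to move; the robot and the scene stay as the last step left them, time stands still between calls to the robot, and variables do not carry over. Pictures are saved under pics/ and viewed, at most 10 in all, crops included, and the job is handed in when it is done.

```bash
mkdir -p pics; ls; cat > h.py <<'E'
import numpy as np,cv2
from rig import sense,eyes
from scipy.spatial.transform import Rotation as R
def tool():
    s=sense();q=s["ee_rot"];T=np.eye(4);T[:3,:3]=R.from_quat([q[1],q[2],q[3],q[0]]).as_matrix();T[:3,3]=s["eef_pos"];return T
def cam(n):
    c=eyes.calibration(n);M=np.array(c["cam_to_world"]) if "cam_to_world" in c else tool()@np.array(c["mount"]);return c,M
def ray(c,M,u,v,z):
    d=M[:3,:3]@np.array([(u-c["cx"])/c["fx"],(v-c["cy"])/c["fy"],1.]);o=M[:3,3];return o+d*(z-o[2])/d[2]
def proj(c,M,p):
    q=np.linalg.inv(M)@np.append(p,1);return c["fx"]*q[0]/q[2]+c["cx"],c["fy"]*q[1]/q[2]+c["cy"]
def grab(n,f=None):
    c,M=cam(n);im=eyes.capture(n)
    if f: cv2.imwrite("pics/"+f,im[:,:,::-1])
    return c,M,im
E
python3 - <<'E'
from h import *
ims=[]
for n in("scene","side","wrist"):
    c,M,im=grab(n,n+"0.png");np.savez(n+"0",M=M);print(n,c["fx"],c["cx"],c["cy"],M.round(2).tolist())
    ims.append(im)
s=sense();print(s)
E
```

```text
pics
scene 435.50401225775903 274.05617747718105 206.20067229138027 [[0.89, -0.21, 0.39, 224.93], [-0.45, -0.4, 0.8, -675.48], [-0.01, -0.89, -0.46, 481.81], [0.0, 0.0, 0.0, 1.0]]
side 399.2128929990277 284.4167791584401 210.44407283993226 [[-0.99, -0.07, 0.11, 503.0], [-0.13, 0.59, -0.8, 778.47], [-0.01, -0.81, -0.59, 548.46], [0.0, 0.0, 0.0, 1.0]]
wrist 337.77164629837955 283.61695253953525 211.36454283172472 [[1.0, -0.0, -0.0, 525.2], [-0.0, -0.97, -0.26, 65.09], [-0.0, 0.26, -0.97, 374.51], [0.0, 0.0, 0.0, 1.0]]
{'time_s': 0.15, 'joints': array([-2.23408254e-01,  3.13300963e-01,  1.49825654e+00, -2.41388406e-05,
        1.33098299e+00, -2.23367943e-01]), 'dq': array([-0.00117927, -0.00107746, -0.00350756, -0.00211112, -0.0005969 ,
       -0.00085825]), 'tau': array([ 1.79854873e-03, -4.12368500e+01, -2.59796566e+01, -1.57318855e-04,
        3.17765021e-03, -3.62555340e-05]), 'eef_pos': array([5.24820184e+02, 1.84809013e-02, 2.41879295e+02]), 'ee_rot': array([-3.94775453e-04,  7.07118923e-01,  7.07094481e-01, -2.62464648e-04]), 'force': array([-0.52055301,  0.26463976, -0.41255511]), 'wrist_torque': array([-0.01833384,  0.01082682,  0.01047966]), 'grip_force': 0.0, 'grip_width': 0.9988893737717204}
```

View pics/scene0.png

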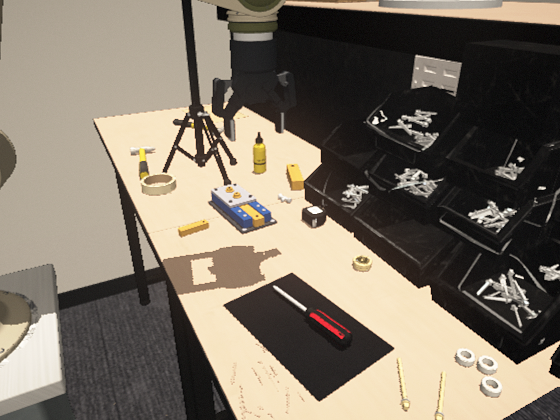

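View pics/wrist0.png

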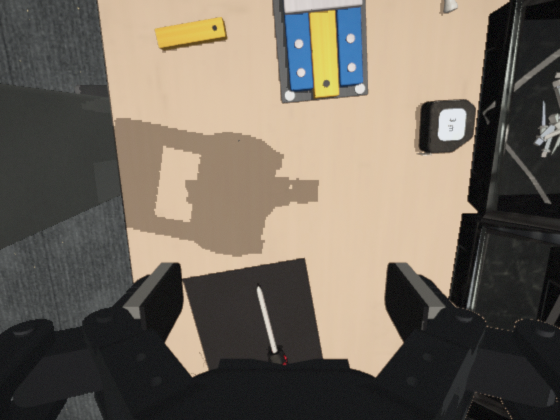

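The scene view shows the mat with the screwdriver (tip about (275,288), butt (347,340)) and the jig with the brass blank (about (258,215)). In the wrist view the blank's rear is at about (326,97), the blade tip at (259,287), and the tape measure at (446,126).

```bash
python3 - <<'E'
from h import *
def mask(im,lo,hi):
    return cv2.inRange(cv2.cvtColor(im,cv2.COLOR_RGB2HSV),lo,hi)
S=cv2.imread("pics/scene0.png")[:,:,::-1].copy();W=cv2.imread("pics/wrist0.png")[:,:,::-1].copy()
cs,Ms=cam("scene");cw=eyes.calibration("wrist");Mw=np.load("wrist0.npz")["M"]
# red handle part and blade in scene
m=mask(S,(0,120,80),(8,255,255))|mask(S,(172,120,80),(180,255,255));m[:280]=0
v,u=np.nonzero(m);P=np.array([ray(cs,Ms,a,b,20)[:2] for a,b in zip(u,v)]);r=cv2.minAreaRect(P.astype(np.float32));print("red",r)
for n,c,M,u,v,z in[("tip s",cs,Ms,275,288,15),("butt s",cs,Ms,349,341,17),("tip w",cw,Mw,259,287,15),("base w",cw,Mw,275,352,15),
 ("matA",cs,Ms,292,274,3),("matB",cs,Ms,224,305,3),("matC",cs,Ms,392,346,3),("matD",cs,Ms,322,393,3),("matw",cw,Mw,305,259,3),("matw2",cw,Mw,185,278,3)]:
    print(n,ray(c,M,u,v,z).round(1))
for nm,lo,hi,z in[("blue",(100,120,60),(125,255,255),28),("yel",(18,130,100),(32,255,255),26)]:
    m=mask(W,lo,hi);cn,_=cv2.findContours(m,0,1)
    for k in cn:
        if cv2.contourArea(k)<300: continue
        P=np.array([ray(cw,Mw,*p[0],z)[:2] for p in k],np.float32);print(nm,cv2.boxPoints(cv2.minAreaRect(P)).round(1).tolist())
E
```

```text
red ((523.4523315429688, -253.2028045654297), (23.618017196655273, 69.90660095214844), 14.617962837219238)
tip s [ 491.6 -133.8   15. ]
butt s [ 530.5 -296.6   17. ]
tip w [ 495.8 -124.    15. ]
base w [ 514. -213.   15.]
matA [545.1 -97.2   3. ]
matB [ 402.  -121.4    3. ]
matC [ 590.1 -322.6    3. ]
matD [ 453.9 -346.     3. ]
matw [550.1 -93.7   3. ]
matw2 [ 406.  -118.4    3. ]
blue [[525.0, 158.39999389648438], [531.2000122070312, 91.80000305175781], [553.0999755859375, 93.80000305175781], [547.0, 160.39999389648438]]
blue [[572.9000244140625, 162.89999389648438], [579.0999755859375, 96.5], [600.9000244140625, 98.5], [594.5999755859375, 165.0]]
yel [[404.29998779296875, 148.10000610351562], [407.1000061035156, 129.3000030517578], [471.20001220703125, 138.6999969482422], [468.5, 157.60000610351562]]
yel [[548.0, 161.1999969482422], [554.7000122070312, 85.9000015258789], [579.0, 88.0], [572.2999877929688, 163.39999389648438]]
```

```bash
python3 -m jog '[[-0.048,-0.0007,0.012,0,0,0,0.07],[-0.048,-0.0007,0.012,0,0,0,0.07],[-0.048,-0.0007,0.012,0,0,0,0.07],[-0.048,-0.0007,0.012,0,0,0,0.07],[-0.048,-0.0007,0.012,0,0,0,0.07]]' 40; python3 -m jog '[[-0.011,0,0.020,0,0,-0.07,0.07],[0,0,0.020,0,0,-0.07,0.07],[0,0,0,0,0,-0.07,0.07],[0,0,0,0,0,0,0.07]]'
python3 - <<'E'
from h import *
grab("wrist","w1.png");np.savez("w1",M=cam("wrist")[1]);print(tool().round(3))
E
```

```text
time_s: 0.65
eef_pos: [521.1, -241.9, 181.6]
ee_rot: [-0.0, 0.707, 0.707, 0.0]
force: [0.6, 0.7, 0.2]
grip_width: 0.819
grip_force: 0.0
time_s: 1.05
eef_pos: [521.2, -251.0, 141.6]
ee_rot: [-0.001, 0.629, 0.777, -0.0]
force: [0.1, -0.3, 0.7]
grip_width: 0.818
grip_force: 0.0
[[-2.07000e-01  9.78000e-01 -0.00000e+00  5.21507e+02]
 [ 9.78000e-01  2.07000e-01  0.00000e+00 -2.51021e+02]
 [ 0.00000e+00 -0.00000e+00 -1.00000e+00  1.42167e+02]
 [ 0.00000e+00  0.00000e+00  0.00000e+00  1.00000e+00]]
```

View pics/w1.png

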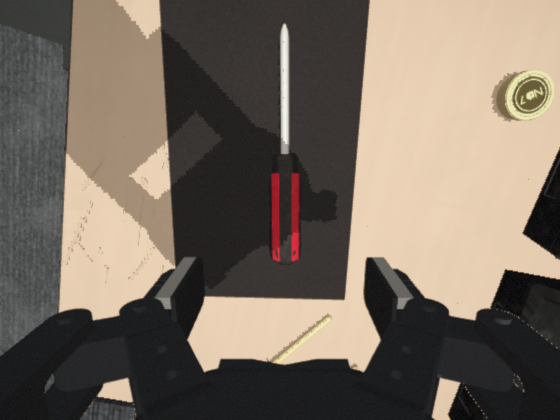

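The wrist view shows the screwdriver aligned with the fingers: tip at (284,25), collar (285,154), butt (286,263). The tin is on the right at (527,95).

```bash
python3 - <<'E'
from h import *
cw=eyes.calibration("wrist");M=np.load("w1.npz")["M"];T=tool();A=[]
for u,v,z in[(284,25,15),(285,154,15),(286,263,17),(346,299,3),(175,296,3),(527,95,14)]:
    p=ray(cw,M,u,v,z);print(p.round(1),(T[:3,:3].T@(p-T[:3,3])).round(1))
E
```

```text
[ 495.2 -125.1   15. ] [128.7   0.4 127.2]
[ 514.3 -211.6   15. ] [ 40.    1.1 127.2]
[ 533.5 -298.3   17. ] [-48.8   2.  125.2]
[ 594.8 -327.4    3. ] [-89.9  55.9 139.1]
[ 444.4 -356.1    3. ] [-86.8 -97.1 139.2]
[ 678.7 -133.3   14. ] [ 82.6 178.2 128.2]
```

```bash
python3 -m jog '[[0,0.0015,0.040,0,0,-0.009,0.06],[0,0,0.040,0,0,0,0.06],[0,0,0.030,0,0,0,0.05],[0,0,0.014,0,0,0,0.04],[0,0,0,0,0,0,0.015]]' 60;  python3 -m jog '[[0,0,0,0,0,0,0.0],[0,0,0,0,0,0,0.0],[0,0,0,0,0,0,0.0],[0,0,0,0,0,0,0.0],[0,0,0,0,0,0,0]]';python3 -m jog '[[0,0,-0.01,0,0,0,0.0],[0,0,-0.01,0,0,0,0.0],[0,0,-0.01,0,0,0,0.0],[0,0,0,0,0,0,0.0],[0,0,0,0,0,0,0]]'
```

```text
time_s: 1.6
eef_pos: [522.6, -250.3, 17.3]
ee_rot: [-0.001, 0.626, 0.78, -0.0]
force: [-2.4, -0.8, 0.7]
grip_width: 0.312
grip_force: 1.2
time_s: 2.1
eef_pos: [523.1, -250.8, 18.7]
ee_rot: [0.0, 0.626, 0.78, -0.0]
force: [-0.7, 0.2, -1.5]
grip_width: 0.271
grip_force: 58.8
time_s: 2.6
eef_pos: [523.0, -250.7, 48.6]
ee_rot: [0.0, 0.626, 0.78, 0.0]
force: [1.0, 0.2, -1.3]
grip_width: 0.276
grip_force: 58.9
```

```bash
python3 -m jog '[[0.0312,0.019,0,0,0,0,0],[0.0312,0.019,0,0,0,0,0],[0.0312,0.019,0,0,0,0,0],[0.0312,0.019,0,0,0,0,0],[0.0312,0.019,0,0,0,0,0]]';  python3 -m jog '[[0,0,0.01,0,0,0.062,0.0],[0,0,0.01,0,0,0.062,0.0],[0,0,0,0,0,0,0.0],[0,0,0,0,0,0,0.0]]'
python3 - <<'E'
from h import *
grab("wrist","w2.png");np.savez("w2",M=cam("wrist")[1]);print(tool().round(3))
E
```

```text
time_s: 3.1
eef_pos: [581.9, -76.3, 47.8]
ee_rot: [-0.0, 0.626, 0.78, -0.0]
force: [0.8, -1.5, -1.6]
grip_width: 0.272
grip_force: 59.0
time_s: 3.5
eef_pos: [581.7, -77.9, 28.2]
ee_rot: [-0.0, 0.672, 0.74, -0.0]
force: [-0.1, -0.5, -0.7]
grip_width: 0.277
grip_force: 59.0
[[-9.60000e-02  9.95000e-01  0.00000e+00  5.81882e+02]
 [ 9.95000e-01  9.60000e-02 -0.00000e+00 -7.80170e+01]
 [-0.00000e+00  0.00000e+00 -1.00000e+00  2.85120e+01]
 [ 0.00000e+00  0.00000e+00  0.00000e+00  1.00000e+00]]
```

View pics/w2.png

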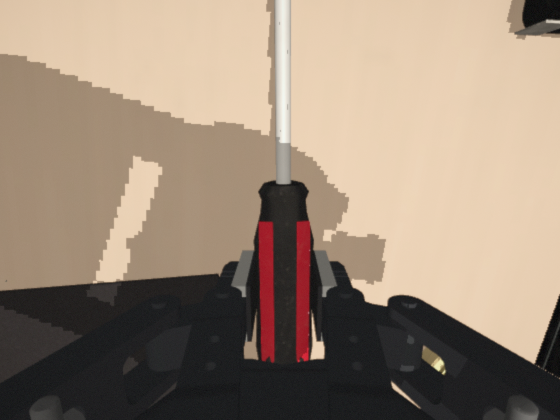

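The wrist view shows the screwdriver held straight (blade at column 283), with the tip out of frame. I'll use the fixed cameras for the tip and jig.

```bash
python3 - <<'E'
from h import *
T=tool();tip=T[:3,3]+T[:3,:3]@[128.7,0,3.5];print("tip pred",tip)
out=[]
for n in("scene","side"):
    c,M,im=grab(n,n+"2.png");u,v=proj(c,M,tip);m=proj(c,M,[566,95,28]);print(n,u,v,"mouth",m)
    cu,cv=int((u+m[0])/2),int((v+m[1])/2);x0,y0=cu-50,cv-50
    print("crop",x0,y0);out.append(cv2.resize(im[y0:y0+100,x0:x0+100],(400,400),interpolation=cv2.INTER_CUBIC))
cv2.imwrite("pics/c2.png",np.hstack(out)[:,:,::-1])
E
```

```text
tip pred [569.52863626  50.08840783  25.00303477]
scene 268.8421487478746 225.72317582414277 mouth (np.float64(258.42188583531896), np.float64(215.93960567069067))
crop 213 170
side 300.04004881091885 206.00969330734304 mouth (np.float64(299.64024270778987), np.float64(217.03671323632454))
crop 249 161
```

View pics/c2.png

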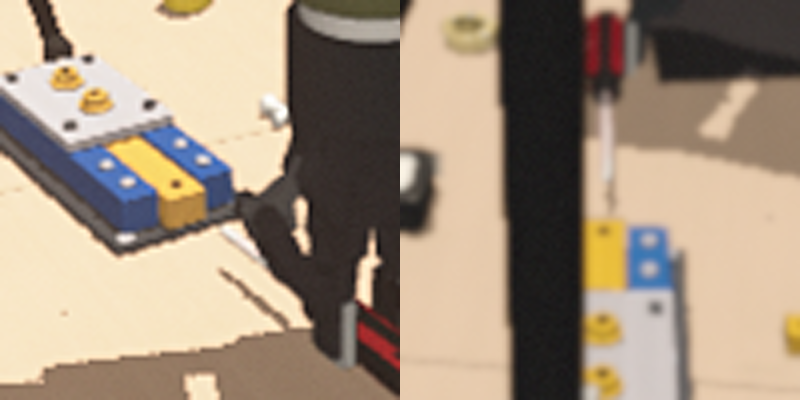

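```bash
python3 - <<'E'
from h import *
T=tool();d=T[:3,0];print(d)
def tri(ps):
    A=[];b=[]
    for n,u,v in ps:
        c,M=cam(n);Pm=np.linalg.inv(M)[:3];K=np.array([[c["fx"],0,c["cx"]],[0,c["fy"],c["cy"]],[0,0,1]])@Pm
        for r,x in((0,u),(1,v)): q=x*K[2]-K[r];A.append(q[:3]);b.append(-q[3])
    return np.linalg.lstsq(np.array(A),np.array(b),rcond=None)[0]
print("tip",tri([("scene",270,228.2),("side",301,206.8)]))
print("blank rear top -x corner",tri([("scene",213+159/4,170+197/4),("side",305.8,215.7)]))
cs,Ms=cam("scene");cd,Md=cam("side")
print("scene rear -x/+x top",ray(cs,Ms,213+159/4,170+197/4,26),ray(cs,Ms,213+206/4,170+187/4,26),"side",ray(cd,Md,305.8,215.7,26))
print("rail -x outer/inner side", ray(cd,Md,249+268/4,161+228/4,28),ray(cd,Md,249+229/4,161+228/4,28))
E
```

```text
[-9.53688535e-02  9.95441963e-01 -2.81577157e-04]
tip [568.94882776  45.85748112  20.65608598]
blank rear top -x corner [551.36087154  88.99614846  27.20643341]
scene rear -x/+x top [550.22753839  90.37055201  26.        ] [577.76021928  88.75662326  26.        ] side [553.42372487  86.09084744  26.        ]
rail -x outer/inner side [530.77946019  94.47061359  28.        ] [551.56076191  96.81669947  28.        ]
```

```bash
cat > chk.py <<'E'
# exit 1 if push reaction (force along jig axis) exceeds limit
import sys;from h import *
T=tool();f=np.array(sense()["force"]);p=-f@T[:3,0];print("push %.1f N  y=%.1f"%(p,T[1,3]));sys.exit(p>float(sys.argv[1]))
E
python3 -m jog '[[0,0,0.0065,0,0,0,0],[0.01,0,0,0,0,0,0],[0.008,0,0,0,0,0,0],[0.006,0,0,0,0,0,0],[0,0,0,0,0,0,0]]'|tail -6; python3 chk.py 5
python3 -m jog '[[0.001,0,0,0,0,0,0],[0.001,0,0,0,0,0,0],[0.001,0,0,0,0,0,0],[0.001,0,0,0,0,0,0]]'>/dev/null; python3 chk.py 3 && python3 -m jog '[[0.001,0,0,0,0,0,0],[0.001,0,0,0,0,0,0],[0.001,0,0,0,0,0,0]]'>/dev/null; python3 chk.py 3
python3 - <<'E'
from h import *
for n in("scene","side"): grab(n,n+"3.png")
S=cv2.imread("pics/scene3.png")[170:270,213:313];D=cv2.imread("pics/side3.png")[161:261,249:349]
cv2.imwrite("pics/c3.png",cv2.resize(np.hstack([S,D]),(800,400),interpolation=cv2.INTER_CUBIC));print(tool()[:3,3])
E
```

```text
time_s: 4.15
eef_pos: [579.5, -52.8, 21.9]
ee_rot: [-0.0, 0.672, 0.74, 0.0]
force: [-0.5, 0.6, -1.0]
grip_width: 0.276
grip_force: 59.0
push -0.6 N  y=-52.8
push 0.7 N  y=-50.0
push 0.7 N  y=-50.0
[579.13378066 -49.86768808  21.7727313 ]False
False
False
```

View pics/c3.png

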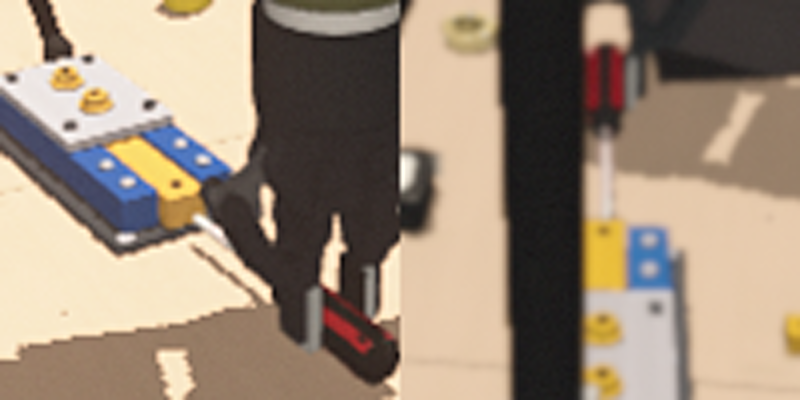

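The tip is lined up with the middle of the blank's rear face (side crop: blade at column 605, blank spanning about 582–626), with a gap of about 8 mm. I'll creep forward with a force guard.

```bash
sed -i 's/sys.exit(p>float(sys.argv\[1\]))/sys.exit(int(p>float(sys.argv[1])))/' chk.py
python3 -m jog '[[0.001,0,0,0,0,0,0],[0.001,0,0,0,0,0,0],[0.001,0,0,0,0,0,0],[0.001,0,0,0,0,0,0]]'>/dev/null; python3 chk.py 3 && 
python3 -m jog '[[0.001,0,0,0,0,0,0],[0.001,0,0,0,0,0,0]]'>/dev/null && python3 chk.py 3 &&
python3 -m jog '[[0.001,0,0,0,0,0,0],[0.001,0,0,0,0,0,0]]'>/dev/null && python3 chk.py 3 &&
python3 -m jog '[[0.001,0,0,0,0,0,0],[0.001,0,0,0,0,0,0]]'>/dev/null && python3 chk.py 3 &&
python3 -m jog '[[0.001,0,0,0,0,0,0],[0.001,0,0,0,0,0,0]]'>/dev/null && python3 chk.py 3 &&
python3 -m jog '[[0.001,0,0,0,0,0,0],[0.001,0,0,0,0,0,0]]'>/dev/null && python3 chk.py 3
```

```text
push 0.6 N  y=-45.8
push 0.2 N  y=-43.8
push 0.7 N  y=-41.9
push 2.3 N  y=-40.3
push 3.0 N  y=-38.1
```

```bash
A(){ python3 chk.py 5; }
python3 -m jog '[[0.001,0,0,0,0,0,0],[0.001,0,0,0,0,0,0]]'>/dev/null && A &&
python3 -m jog '[[0.001,0,0,0,0,0,0],[0.001,0,0,0,0,0,0]]'>/dev/null && A &&
python3 -m jog '[[0.001,0,0,0,0,0,0],[0.001,0,0,0,0,0,0]]'>/dev/null && A &&
python3 -m jog '[[0.001,0,0,0,0,0,0]]'>/dev/null && A &&
python3 -m jog '[[0.001,0,0,0,0,0,0]]'>/dev/null && A &&
python3 -m jog '[[0.001,0,0,0,0,0,0]]'>/dev/null && A &&
python3 -m jog '[[0.001,0,0,0,0,0,0]]'>/dev/null && A &&
python3 -m jog '[[0.001,0,0,0,0,0,0]]'>/dev/null && A &&
python3 -m jog '[[0.001,0,0,0,0,0,0]]'>/dev/null && A &&
python3 -m jog '[[0.001,0,0,0,0,0,0]]'>/dev/null && A &&
python3 -m jog '[[0.001,0,0,0,0,0,0]]'>/dev/null && A; python3 -c "from h import *;print(sense()['time_s'],tool()[:3,3],sense()['force'])"
```

```text
push 3.4 N  y=-35.9
push 2.5 N  y=-33.9
push 2.4 N  y=-31.9
push 3.3 N  y=-30.9
push 2.4 N  y=-29.9
push 2.7 N  y=-28.9
push 2.8 N  y=-27.9
push 2.9 N  y=-26.9
push 1.6 N  y=-26.0
push 3.1 N  y=-25.0
push 2.5 N  y=-23.9
7.25 [576.65534261 -23.94818385  21.77786213] [ 0.60847686 -2.40593307 -0.75986109]
```

```bash
A(){ python3 chk.py 5.3; }
python3 -m jog '[[0.001,0,0,0,0,0,0]]'>/dev/null && A &&
python3 -m jog '[[0.001,0,0,0,0,0,0]]'>/dev/null && A &&
python3 -m jog '[[0.001,0,0,0,0,0,0]]'>/dev/null && A &&
python3 -m jog '[[0.001,0,0,0,0,0,0]]'>/dev/null && A &&
python3 -m jog '[[0.001,0,0,0,0,0,0]]'>/dev/null && A &&
python3 -m jog '[[0.001,0,0,0,0,0,0]]'>/dev/null && A &&
python3 -m jog '[[0.001,0,0,0,0,0,0]]'>/dev/null && A &&
python3 -m jog '[[0.001,0,0,0,0,0,0]]'>/dev/null && A &&
python3 -m jog '[[0.001,0,0,0,0,0,0]]'>/dev/null && A &&
python3 -m jog '[[0.001,0,0,0,0,0,0]]'>/dev/null && A &&
python3 -m jog '[[0.001,0,0,0,0,0,0]]'>/dev/null && A &&
python3 -m jog '[[0.001,0,0,0,0,0,0]]'>/dev/null && A &&
python3 -m jog '[[0.001,0,0,0,0,0,0]]'>/dev/null && A &&
python3 -m jog '[[0.001,0,0,0,0,0,0]]'>/dev/null && A &&
python3 -m jog '[[0.001,0,0,0,0,0,0]]'>/dev/null && A &&
python3 -m jog '[[0.001,0,0,0,0,0,0]]'>/dev/null && A &&
python3 -m jog '[[0.001,0,0,0,0,0,0]]'>/dev/null && A &&
python3 -m jog '[[0.001,0,0,0,0,0,0]]'>/dev/null && A &&
python3 -m jog '[[0.001,0,0,0,0,0,0]]'>/dev/null && A &&
python3 -m jog '[[0.001,0,0,0,0,0,0]]'>/dev/null && A; python3 -c "from h import *;print(sense()['time_s'],tool()[:3,3],sense()['force'])"
```

```text
push 2.7 N  y=-22.9
push 3.2 N  y=-22.0
push 2.2 N  y=-21.0
push 2.9 N  y=-20.0
push 2.1 N  y=-19.0
push 2.8 N  y=-18.0
push 2.5 N  y=-17.0
push 3.6 N  y=-16.0
push 2.8 N  y=-15.0
push 4.1 N  y=-14.0
push 3.1 N  y=-13.0
push 1.2 N  y=-12.0
push 1.8 N  y=-11.0
push 2.5 N  y=-10.0
push 2.5 N  y=-9.0
push 2.9 N  y=-8.0
push 2.9 N  y=-7.0
push 2.4 N  y=-6.0
push 3.5 N  y=-5.0
push 2.8 N  y=-4.0
9.25 [574.7979554   -4.03267782  21.80788724] [ 0.64358747 -2.71806336 -0.40139193]
```

```bash
A(){ python3 chk.py 5.3; }
python3 -m jog '[[0.001,0,0,0,0,0,0]]'>/dev/null && A &&
python3 -m jog '[[0.001,0,0,0,0,0,0]]'>/dev/null && A &&
python3 -m jog '[[0.001,0,0,0,0,0,0]]'>/dev/null && A &&
python3 -m jog '[[0.001,0,0,0,0,0,0]]'>/dev/null && A &&
python3 -m jog '[[0.001,0,0,0,0,0,0]]'>/dev/null && A &&
python3 -m jog '[[0.001,0,0,0,0,0,0]]'>/dev/null && A &&
python3 -m jog '[[0.001,0,0,0,0,0,0]]'>/dev/null && A &&
python3 -m jog '[[0.001,0,0,0,0,0,0]]'>/dev/null && A &&
python3 -m jog '[[0.001,0,0,0,0,0,0]]'>/dev/null && A &&
python3 -m jog '[[0.001,0,0,0,0,0,0]]'>/dev/null && A &&
python3 -m jog '[[0.001,0,0,0,0,0,0]]'>/dev/null && A &&
python3 -m jog '[[0.001,0,0,0,0,0,0]]'>/dev/null && A &&
python3 -m jog '[[0.001,0,0,0,0,0,0]]'>/dev/null && A &&
python3 -m jog '[[0.001,0,0,0,0,0,0]]'>/dev/null && A &&
python3 -m jog '[[0.001,0,0,0,0,0,0]]'>/dev/null && A &&
python3 -m jog '[[0.001,0,0,0,0,0,0]]'>/dev/null && A &&
python3 -m jog '[[0.001,0,0,0,0,0,0]]'>/dev/null && A &&
python3 -m jog '[[0.001,0,0,0,0,0,0]]'>/dev/null && A; python3 -c "from h import *;print(sense()['time_s'],tool()[:3,3],sense()['force'])"
```

```text
push 3.4 N  y=-3.0
push 3.1 N  y=-2.0
push 2.2 N  y=-1.1
push 3.0 N  y=-0.1
push 3.6 N  y=0.9
push 3.2 N  y=1.9
push 3.7 N  y=2.9
push 2.1 N  y=3.9
push 2.5 N  y=4.9
push 3.3 N  y=6.0
push 3.0 N  y=6.9
push 3.8 N  y=7.9
push 2.4 N  y=8.9
push 3.1 N  y=9.9
push 2.8 N  y=10.9
push 3.2 N  y=11.9
push 3.4 N  y=12.9
push 2.6 N  y=13.9
11.05 [573.06268736  13.87270765  21.80162147] [ 0.27291105 -2.59615996 -1.28139234]
```

```bash
A(){ python3 chk.py 5.3; }
python3 -m jog '[[0.001,0,0,0,0,0,0]]'>/dev/null && A &&
python3 -m jog '[[0.001,0,0,0,0,0,0]]'>/dev/null && A &&
python3 -m jog '[[0.001,0,0,0,0,0,0]]'>/dev/null && A &&
python3 -m jog '[[0.001,0,0,0,0,0,0]]'>/dev/null && A &&
python3 -m jog '[[0.001,0,0,0,0,0,0]]'>/dev/null && A &&
python3 -m jog '[[0.001,0,0,0,0,0,0]]'>/dev/null && A &&
python3 -m jog '[[0.001,0,0,0,0,0,0]]'>/dev/null && A &&
python3 -m jog '[[0.001,0,0,0,0,0,0]]'>/dev/null && A; python3 - <<'E'
from h import *
for n in("scene","side"): grab(n,n+"4.png")
S=cv2.imread("pics/scene4.png")[170:270,213:313];D=cv2.imread("pics/side4.png")[161:261,249:349]
cv2.imwrite("pics/c4.png",cv2.resize(np.hstack([S,D]),(800,400),interpolation=cv2.INTER_CUBIC));print(tool()[:3,3],sense()['force'])
E
```

```text
push 3.1 N  y=14.9
push 3.3 N  y=15.9
push 3.1 N  y=16.9
push 2.4 N  y=17.8
push 2.7 N  y=18.9
push 2.5 N  y=19.8
push 2.9 N  y=20.8
push 3.4 N  y=21.8
[572.28953379  21.93574279  21.78896474] [-0.3207131  -2.08412776 -0.71429741]
```

View pics/c4.png

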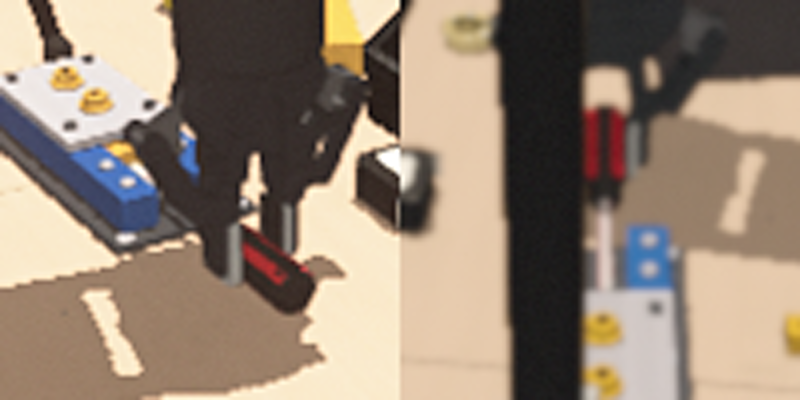

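The side crop shows the blank almost entirely under the plate with the blade behind it, and the gripper clear of the tape measure. I'll carry on; the stop should be within about 8 mm.

```bash
A(){ python3 chk.py 5.3; }
python3 -m jog '[[0.001,0,0,0,0,0,0]]'>/dev/null && A &&
python3 -m jog '[[0.001,0,0,0,0,0,0]]'>/dev/null && A &&
python3 -m jog '[[0.001,0,0,0,0,0,0]]'>/dev/null && A &&
python3 -m jog '[[0.001,0,0,0,0,0,0]]'>/dev/null && A &&
python3 -m jog '[[0.001,0,0,0,0,0,0]]'>/dev/null && A &&
python3 -m jog '[[0.001,0,0,0,0,0,0]]'>/dev/null && A &&
python3 -m jog '[[0.001,0,0,0,0,0,0]]'>/dev/null && A &&
python3 -m jog '[[0.001,0,0,0,0,0,0]]'>/dev/null && A &&
python3 -m jog '[[0.001,0,0,0,0,0,0]]'>/dev/null && A &&
python3 -m jog '[[0.001,0,0,0,0,0,0]]'>/dev/null && A; python3 -c "from h import *;print(sense()['time_s'],tool()[:3,3],sense()['force'])"
```

```text
push 3.7 N  y=22.7
push 6.8 N  y=23.7
12.15 [572.15594892  23.67487439  21.78229004] [ 0.49104581 -6.80419856 -0.09087934]
```

```bash
python3 -m jog '[[0,0,0,0,0,0,0]]'>/dev/null; python3 chk.py 5.3; python3 -m jog '[[0.0003,0,0,0,0,0,0],[0,0,0,0,0,0,0]]'>/dev/null; python3 chk.py 5.3
```

```text
push 5.0 N  y=23.6
push 5.8 N  y=23.7
```

```bash
python3 -m jog '[[0.0004,0,0,0,0,0,0],[0,0,0,0,0,0,0]]'>/dev/null; python3 chk.py 5.3; python3 -m jog '[[0,0,0,0,0,0,0],[0,0,0,0,0,0,0]]'>/dev/null; python3 chk.py 5.3
```

```text
push 8.0 N  y=23.8
push 8.4 N  y=23.7
```

```bash
python3 -m jog '[[-0.002,0,0,0,0,0,0],[-0.010,0,0,0,0,0,0],[-0.02,0,0,0,0,0,0],[-0.025,0,0,0,0,0,0],[-0.025,0,0,0,0,0,0]]'|sed -n 1,2p; python3 -m jog '[[-0.0386,-0.0186,-0.006,0,0,0,0],[-0.0386,-0.0186,-0.006,0,0,0,0],[-0.0386,-0.0186,-0.006,0,0,0,0],[-0.0386,-0.0186,-0.006,0,0,0,0],[-0.0386,-0.0186,-0.006,0,0,0,0]]'|sed -n 1,2p; python3 -m jog '[[0,0,0.015,0,0,0,0],[0,0,0.008,0,0,0,0],[0,0,0.005,0,0,0,0],[0,0,0.003,0,0,0,0],[0,0,0,0,0,0,0]]'
```

```text
time_s: 13.35
eef_pos: [579.8, -58.1, 21.7]
time_s: 13.85
eef_pos: [504.6, -259.8, 52.1]
time_s: 14.35
eef_pos: [505.7, -257.4, 20.5]
ee_rot: [-0.0, 0.672, 0.74, 0.0]
force: [0.1, 0.2, -0.9]
grip_width: 0.274
grip_force: 59.0
```

```bash
python3 - <<'E'
from h import *
for n in("scene","side"): grab(n,n+"5.png")
S=cv2.imread("pics/scene5.png")[100:400,100:400];D=cv2.imread("pics/side5.png")[60:360,180:480]
cv2.imwrite("pics/c5.png",cv2.resize(np.hstack([S,D]),(800,400)))
E
```

```text
(no output)
```

View pics/c5.png

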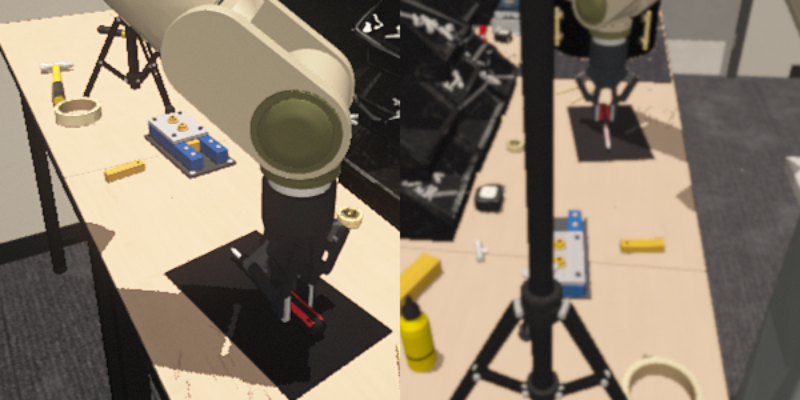

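The screwdriver is over the middle of the mat, and the blank has stayed under the plate. Now I'll lower it the last bit, release and retreat.

```bash
python3 -m jog '[[0,0,0.001,0,0,0,0],[0,0,0.001,0,0,0,0],[0,0,0,0,0,0,0]]' |sed -n 2,4p; python3 -m jog '[[0,0,0,0,0,0,0.035],[0,0,0,0,0,0,0.05],[0,0,0,0,0,0,0.065],[0,0,0,0,0,0,0.07],[0,0,0,0,0,0,0.07]]' 20; python3 -m jog '[[0,0,-0.01,0,0,0,0.07],[0,0,-0.02,0,0,0,0.07],[0,0,-0.04,0,0,0,0.07],[0,0,-0.05,0,0,0,0.07],[0,0,-0.02,0,0,0,0.07]]'
python3 - <<'E'
from h import *
c,M,im=grab("wrist","w6.png");np.savez("w6",M=M)
E
```

```text
eef_pos: [505.6, -258.1, 18.8]
ee_rot: [-0.0, 0.673, 0.74, -0.0]
force: [-0.4, -0.4, -0.6]
time_s: 15.25
eef_pos: [505.6, -258.2, 18.8]
ee_rot: [0.0, 0.673, 0.74, -0.0]
force: [0.2, 0.2, 0.4]
grip_width: 0.82
grip_force: 0.0
time_s: 15.75
eef_pos: [506.7, -258.9, 164.2]
ee_rot: [0.004, 0.673, 0.74, 0.0]
force: [1.1, -0.1, -0.5]
grip_width: 0.822
grip_force: 0.0
```

View pics/w6.png

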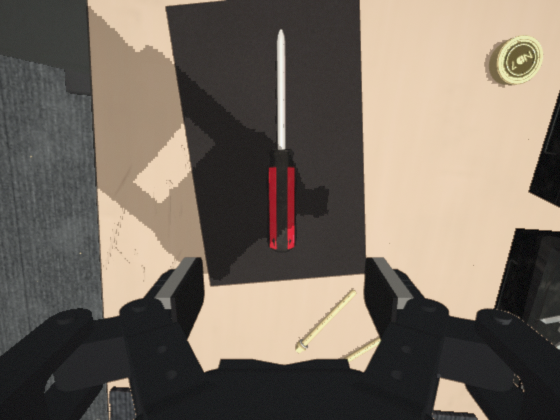

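The screwdriver lies flat and free in the middle of the mat: tip (281,32), butt (282,248).

```bash
python3 -m jog '[[0,0,0,0,0,0,0.07],[0,0,0,0,0,0,0.07],[0,0,0,0,0,0,0.07]]'|sed -n 1,2p; python3 -c "from rig import finish_job;print(finish_job())"
```

```text
time_s: 16.1
eef_pos: [505.1, -257.8, 157.5]
the job is handed in; nothing more can be done
None
```

The job is handed in at about 16 s of the 72 s allowed: the blank was tapped about 64 mm along until it stopped advancing (push force up from about 3 N to 8.4 N, below the stop's 14 N limit), and the screwdriver lies flat and released in the middle of the mat. The stop is hidden, so full seating is judged from the force alone, and no verdict came back.

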